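# Put the dried pottery tools away

### The job

The clay tools have dried, so put them away: stand the blue brush and the dark loop tool handle end down in the stoneware holder, one in each of its two tubes and all the way to the bottom, and hang the orange rib by its hole on the peg of the blue stand. Leave the glaze jar, the bowl and the pinch pot where they stand.

Things in the scene. Friction and masses are not known exactly. Their poses are not given: they have to be found in the camera images.
- brush: Glaze brush, blue handle. 187 mm long, ~40 g; handle 12 mm across to 142 mm, then a 14 mm ferrule to 162, then dark bristles. Origin: centre of the handle end; z points to the head. Starts in a rack channel, handle end on the lip, head up, leaning 35 deg from vertical; lifts straight up. Grip across the handle 125-138 mm from its end (nothing below there).
- loop_tool: Loop trimming tool, dark wooden handle. 187 mm long, ~40 g; handle 12 mm across to 142 mm, then a 13 mm brass collar to 156, then a steel wire loop 25 wide. Origin: centre of the handle end; z points to the head. Starts in a rack channel, handle end on the lip, head up, leaning 35 deg from vertical; lifts straight up. Grip across the handle 125-138 mm from its end (nothing below there).
- rack: Fixed wooden drying rack, 136 mm wide. Origin: on the table at mid-width, 22 mm below the line of the handle ends; z up, front -x. Two channels at y = +35 and -35 mm lean 35 deg from vertical towards its +x; each holds one tool, either one, between rails 14 mm apart. The board under the tools ends 100 mm up along them, 105 mm above the table.
- holder: Fixed stoneware holder: terracotta foot 60 x 150 x 10 mm with two upright white tubes at y = +40 and -40 mm. Origin: centre of the underside; z up, y along the row of tubes. Tubes: outer diameter 34 mm, inner 24 mm, rims 95 mm and inner floors 15 mm above the table.
- tube0 (a point): Centre of the inner floor of the holder's +y tube; the axes are the holder's.
- tube1 (a point): Centre of the inner floor of the holder's -y tube; the axes are the holder's.
- rib: Throwing rib: orange plate, 10 mm thick (x), 64 wide (y), 100 tall (z), ~50 g. Origin: centre of the lower edge. Hole 24 mm wide through it along x, centre 68 mm up. Starts upright, lower edge 10 mm above the table, lower 25 mm between the rails (13 mm apart) of a fixed slot; lifts straight up. Grip its thickness at mid top edge, fingertips at most 15 mm below that edge to keep the hole free.
- rib_hole (a point): Centre of the rib's hole, in the middle of the thickness; the axes are the rib's.
- peg_stand: Fixed stand: blue foot 110 x 110 x 12 mm, a post 14 mm square at its centre up to 205 mm, nothing above it, and a steel peg 8 mm in diameter near the post's top. Origin: centre of the underside; z up. The peg points to the stand's -x and rises 12 deg towards its tip.
- peg_tip (a point): Centre line of the peg at its free end: 75 mm out from the post's centre, 210 mm above the table (the rounded end reaches 4 mm further); the axes are the stand's.
- peg_root (a point): Centre line of the peg where it leaves the post, 196 mm above the table, 68 mm horizontally from peg_tip; the axes are the stand's.
- glaze_jar: Jar with a blue cap, 60 mm in diameter, 90 mm high, loose; not to be moved. Origin: centre of the underside.
- bowl: Small blue bowl, 100 mm in diameter, 45 mm high, loose; not to be moved. Origin: centre of the underside.
- pinch_pot: Round terracotta pot, 68 mm in diameter, 50 mm high, loose; not to be moved. Origin: centre of the underside.
There are look-alikes about, which are no part of the job. What is meant by the loop_tool is not green or turquoise, and is the larger of those in its own colour.

How it is judged:
At the end, for the whole second after the job is handed in: Brush and loop tool in different tubes, handle end down, under 12 mm above the floor, within 10 mm of the axis and 0.25 rad of vertical. Rib on the peg: hole centre 0-68 mm out from peg_root, within 12 mm sideways, 16 mm below to 14 above; upright to 0.35 rad, borne by the stand. All at rest (((horizontal distance between brush and tube0 below 0.01 m and z of brush in the frame of tube0 below 0.012 m and angle between each of brush, loop_tool's own z axis and vertical below 0.25 rad and horizontal distance between loop_tool and tube1 below 0.01 m and z of loop_tool in the frame of tube1 below 0.012 m) or (horizontal distance between brush and tube1 below 0.01 m and z of brush in the frame of tube1 below 0.012 m and angle between each of brush, loop_tool's own z axis and vertical below 0.25 rad and horizontal distance between loop_tool and tube0 below 0.01 m and z of loop_tool in the frame of tube0 below 0.012 m)) and x of rib_hole in the frame of peg_root between -0.068 and 0 m and y of rib_hole in the frame of peg_root between -0.012 and 0.012 m and z of rib_hole in the frame of peg_root between -0.016 and 0.014 m and angle between rib's own z axis and vertical below 0.35 rad and contact force between rib and peg_stand above 0.1 N and linear speed of each of brush, loop_tool, rib below 0.03 m/s); the robot touches nothing.
It fails at once if the glaze jar is pushed more than 30 mm from its place (distance of glaze_jar from where it was at the start of the episode above 0.03 m).
It fails at once if the bowl is pushed more than 30 mm from its place (distance of bowl from where it was at the start of the episode above 0.03 m).
It fails at once if the pinch pot is pushed more than 30 mm from its place (distance of pinch_pot from where it was at the start of the episode above 0.03 m).
It also fails if it takes over 61 s, if anything falls off the work surface, if the arm or the gripper's body presses on something with over 40 N, if the wrist force passes 120 N, or if a joint passes its speed limit or range.

### The arm

A 7-joint arm with a two-finger parallel gripper is mounted at the origin on the work surface. World frame = base frame: x ahead of the robot, y to its left, z up, the work surface at z = 0. Lengths are in m, angles in rad, forces in N, time in s.
With the tool pointing down it reaches from about 0.425 to 1.025 m from the base axis. Payload 9.4 kg.
Tool frame: the origin (TCP) lies midway between the tips of the shut fingers; the grasp point (between the pads) lies 19 mm behind it (arm.grip_depth is the distance from the TCP to the grasp point, in m); z points along the fingers, y is the line along which they close (so a half turn about z gives the same grasp; the last joint's range is limited). The gripper opens to 85 mm and grips with 20 to 120 N. Pads are 22 mm wide; open, the fingers measure 114 mm over their backs; the gripper's body (76 mm by 85 mm) begins 54 mm behind the grasp point. The pads swing forward as they close: fully open they stand 13 mm farther back than shut.
Start: joints at [1.197, 0.599, -0.003, 1.599, 0.002, 0.943, -0.08], TCP at [0.212, -0.693, 0.231] pointing down, gripper open.
Joint ranges: [-2.57, 2.57], [-0.35, 1.97], [-1.29, 1.29], [0.11, 2.56], [-1.05, 4.19], [0.11, 1.86], [-2.63, 2.63]. Speed limits (rad/s): [2.22, 2.22, 3.01, 3.01, 3.14, 3.14, 3.14].

### API

Orientations are given as a unit quaternion [w, x, y, z].
In Python, from rig import arm gives the robot as it stands. Calls block until the motion is done:
- arm.goto(position, orientation): joint-space move of the TCP to a pose.
- arm.line_to(position, attitude=None, max_speed=0.15): straight line of the TCP; attitude=None keeps the orientation; max_speed is the mean speed in m/s.
- arm.goto_joints(angles): joint-space move.
- arm.move_gripper(opening, f_grip=None): finger opening in m; f_grip is the grip in N (None keeps the last); returns when the fingers have stopped.
- arm.wait(seconds).
- arm.inverse_kinematics(position, orientation): joint angles nearest the present ones, or None.
- arm.get_obs(): the state.
- arm.capture(name): name is "side" or "top" or "wrist"; returns a dict with "img" (420x560x3 uint8, red, green, blue), "depth" (420x560 float32, m along the optical axis (not along the pixel's ray), 0 where there is no reading), "fx", "fy", "cx", "cy" (pixels), "dist_coeffs" ([k1, k2, p1, p2, k3] as OpenCV has them; the pictures are not rectified), "cam_to_world" (4x4, takes a point from camera to world coordinates); the wrist camera has in their place "hand_eye" (4x4, takes a point from camera to tool coordinates, whose origin is the TCP and whose axes are the flange's). Camera axes: x right, y up, looking along -z (the intrinsics and any distortion apply to the point x, -y, -z); pixel columns grow to the right and rows downward; lengths in m; the calibration is good to about 2 mm. A picture is of the moment at which its call begins: read the wrist's pose just before it.
A pose or a line that the arm cannot do raises arm.PlanningError and nothing moves.
- arm.finish_job(): hands the job in; it is judged then, once.
The state is a dict: "time_s": time; "qpos": joint angles; "dq": joint speeds; "effort": joint torques, N m; "eef_pos": TCP position; "tcp_rot": TCP orientation; "contact_force": force on the tool from outside, world axes, zero at the start; "wrist_torque": the same for the moment, N m; "width": finger opening in m; "finger_force": force on a finger pad.
Only numpy, scipy, OpenCV 4.12 (cv2) and the standard library are available. Lean on these libraries where they do the work, as an engineer would, in place of code of your own. Each camera call takes 0.05 s, during which the arm holds its last target. There are 200 camera calls.

## Working session

There is one attempt and no reset: what is moved stays moved. The work goes in short steps, each a Python script; the robot and the scene stay as the last script left them, time stands still between calls to the robot, and variables do not carry over. Pictures are saved under pics/ and viewed, at most 10 in all, crops included, and the job is handed in when it is done.

```bash
mkdir -p pics; ls
python3 - <<'E'
from rig import arm
import cv2,numpy as np,pickle
d={}
for n in ("side","top"):
    c=arm.capture(n); d[n]=c
    cv2.imwrite(f"pics/{n}0.png",c["img"][:,:,::-1])
    print(n,c["fx"],c["fy"],c["cx"],c["cy"],c["dist_coeffs"],np.round(c["cam_to_world"],3).tolist(), (c["depth"]>0).mean())
pickle.dump(d,open("cap0.pkl","wb"))
print(arm.get_obs())
E
```

```text
pics
side 386.21330923979735 386.21330923979735 275.7841037957757 214.79028075635657 [-0.01661181  0.          0.          0.          0.        ] [[-0.958, 0.206, -0.2, 0.276], [-0.287, -0.682, 0.672, 0.797], [0.002, 0.701, 0.713, 0.944], [0.0, 0.0, 0.0, 1.0]] 0.995922619047619
top 493.04746972143465 493.04746972143465 276.8687817072034 213.49768969614084 [-0.16907619  0.          0.          0.          0.        ] [[0.024, 0.983, -0.183, 0.196], [-1.0, 0.023, -0.006, 0.046], [-0.001, 0.183, 0.983, 1.638], [0.0, 0.0, 0.0, 1.0]] 0.9960501700680272
{'time_s': 0.1, 'qpos': array([ 1.19733297,  0.60011026, -0.00251075,  1.6000405 ,  0.00182519,
        0.94292075, -0.0797942 ]), 'dq': array([ 0.00035063, -0.00190125, -0.00140292, -0.00319652, -0.00031713,
        0.00132793,  0.00122481]), 'effort': array([ 5.04766067e-03, -7.77987742e+01,  1.56976115e+00, -2.58627051e+01,
        1.26424831e-02,  5.53151782e-03, -3.91448410e-06]), 'eef_pos': array([ 0.21184684, -0.69291469,  0.23046009]), 'tcp_rot': array([-7.12669858e-04,  9.89007496e-01,  1.47863542e-01, -1.95080991e-04]), 'contact_force': array([ 0.17068445, -0.52778462,  0.19576912]), 'wrist_torque': array([ 0.01724231, -0.00068734, -0.04965007]), 'finger_force': 0.0, 'width': 0.08541199515405114}
```

View pics/side0.png

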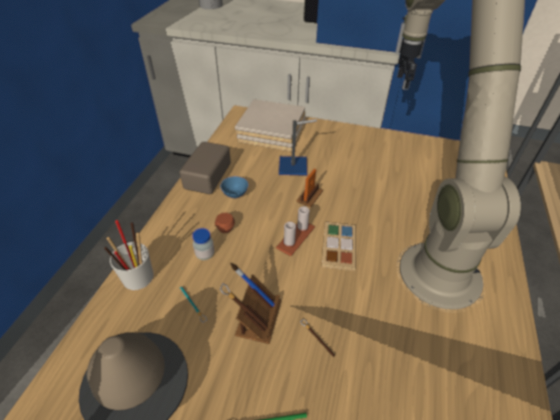

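View pics/top0.png

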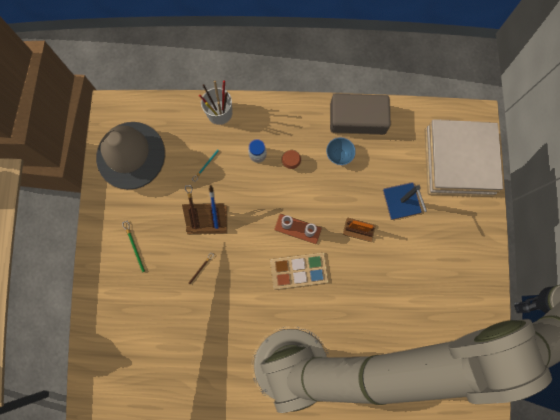

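The side view shows the rack at about (258,308) with the brush and a dark loop tool. The holder is at (297,232), the rib at (310,187), the stand at (294,150), the jar at (203,243), the pot at (224,222) and the bowl at (235,187). In the top view, the loop-tool candidates are:
- dark, in the rack, at (192,208)
- dark, lying on the table, at (202,267)
- green, at (134,247)
- turquoise, at (207,162)

The task says the loop tool starts in the rack and is the larger one in its colour. That fits the tool at (192,208), which I'll confirm in an enlarged crop.

```bash
cat > h.py <<'E'
import numpy as np,cv2
def K(c): return np.array([[c["fx"],0,c["cx"]],[0,c["fy"],c["cy"]],[0,0,1.]])
def rays(c,uv):
    p=cv2.undistortPoints(np.float64(uv).reshape(-1,1,2),K(c),np.array(c["dist_coeffs"])).reshape(-1,2)
    return np.c_[p[:,0],-p[:,1],-np.ones(len(p))]
def T(c): return c["cam_to_world"]
def pts(c,uv):
    uv=np.asarray(uv); z=c["depth"][uv[:,1],uv[:,0]]
    P=rays(c,uv)*z[:,None]; M=T(c); return P@M[:3,:3].T+M[:3,3]
def onplane(c,uv,h):
    M=T(c); d=rays(c,uv)@M[:3,:3].T; o=M[:3,3]; return o+d*((h-o[2])/d[:,2])[:,None]
def cloud(c):
    h,w=c["depth"].shape; u,v=np.meshgrid(np.arange(w),np.arange(h))
    P=pts(c,np.c_[u.ravel(),v.ravel()]).reshape(h,w,3); P[c["depth"]==0]=np.nan; return P
E
python3 - <<'E'
import pickle,cv2,numpy as np
from h import *
d=pickle.load(open("cap0.pkl","rb"))
t=d["top"]["img"][:,:,::-1];s=d["side"]["img"][:,:,::-1]
a=cv2.resize(t[170:290,175:305],(400,369),interpolation=cv2.INTER_CUBIC);b=cv2.resize(s[225:358,205:349],(400,369),interpolation=cv2.INTER_CUBIC)
e=cv2.resize(t[170:245,270:430],(400,188),interpolation=cv2.INTER_CUBIC);f=cv2.resize(s[110:185,230:390],(400,188),interpolation=cv2.INTER_CUBIC)
cv2.imwrite("pics/crop.png",np.vstack([np.hstack([a,b]),np.hstack([e,f])]))
for n in d:
    C=cloud(d[n]); np.save(n,C)
uv={"side":[(203,243),(203,236),(224,222),(235,187),(290,226),(304,211),(310,187),(294,168),(258,308),(262,290),(325,345)],"top":[(257,148),(291,157),(341,148),(287,222),(311,229),(360,226),(400,205),(205,215),(192,205),(214,205),(202,267)]}
for n in uv:
    print(n);print(np.c_[uv[n],np.round(pts(d[n],uv[n]),3)])
E
```

```text
side
[[ 2.03e+02  2.43e+02  6.93e-01  1.50e-01  7.20e-02]
 [ 2.03e+02  2.36e+02  6.96e-01  1.38e-01  8.90e-02]
 [ 2.24e+02  2.22e+02  6.76e-01  3.30e-02  5.00e-02]
 [ 2.35e+02  1.87e+02  7.21e-01 -1.74e-01  1.30e-02]
 [ 2.90e+02  2.26e+02  4.64e-01  1.30e-02  7.70e-02]
 [ 3.04e+02  2.11e+02  4.39e-01 -6.50e-02  7.40e-02]
 [ 3.10e+02  1.87e+02  4.51e-01 -2.08e-01  5.30e-02]
 [ 2.94e+02  1.68e+02  5.44e-01 -3.44e-01  1.10e-02]
 [ 2.58e+02  3.08e+02  4.73e-01  2.97e-01  5.10e-02]
 [ 2.62e+02  2.90e+02  2.76e-01  7.97e-01  9.44e-01]
 [ 3.25e+02  3.45e+02  2.84e-01  3.25e-01  6.00e-03]]
top
[[ 2.57e+02  1.48e+02  7.02e-01  1.26e-01  9.00e-02]
 [ 2.91e+02  1.57e+02  6.87e-01  1.30e-02  4.70e-02]
 [ 3.41e+02  1.48e+02  7.36e-01 -1.61e-01  1.00e-02]
 [ 2.87e+02  2.22e+02  4.69e-01  2.20e-02  2.20e-02]
 [ 3.11e+02  2.29e+02  4.48e-01 -5.80e-02  2.40e-02]
 [ 3.60e+02  2.26e+02  4.51e-01 -2.12e-01  8.40e-02]
 [ 4.00e+02  2.05e+02  5.39e-01 -3.62e-01  1.20e-02]
 [ 2.05e+02  2.15e+02  4.80e-01  2.91e-01  5.80e-02]
 [ 1.92e+02  2.05e+02  5.01e-01  3.25e-01  1.15e-01]
 [ 2.14e+02  2.05e+02  5.03e-01  2.55e-01  1.12e-01]
 [ 2.02e+02  2.67e+02  3.14e-01  3.01e-01  2.00e-03]]
```

View pics/crop.png

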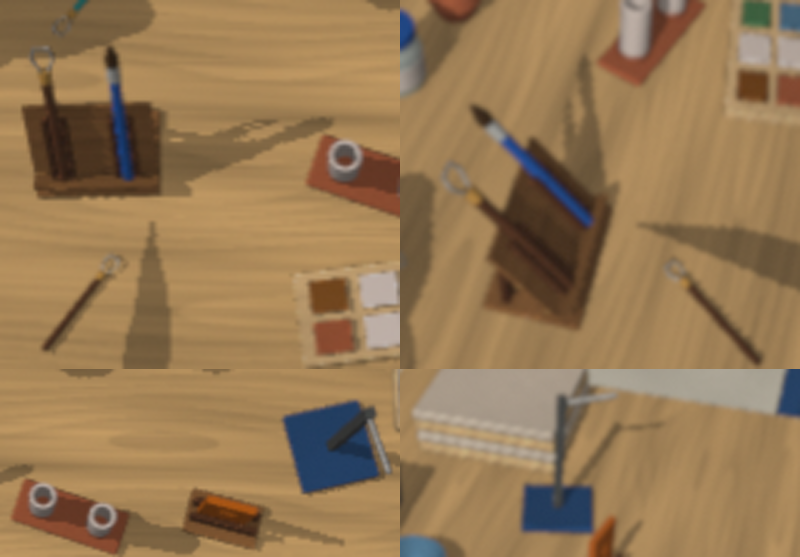

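The enlarged crop confirms it. The dark tool in the rack's left channel, at crop (45,100), has a brass collar and is larger than the dark one lying at (80,300). The rack, holder, rib and peg are all clear, so I'll measure them.

```bash
cat > m.py <<'E'
import pickle,cv2,numpy as np
from h import *
from scipy.optimize import least_squares
d=pickle.load(open("cap0.pkl","rb"))
np.set_printoptions(precision=4,suppress=True)
def box(C,x,y,z): return (C[...,0]>x[0])&(C[...,0]<x[1])&(C[...,1]>y[0])&(C[...,1]<y[1])&(C[...,2]>z[0])&(C[...,2]<z[1])
def line(P):
    for _ in range(4):
        m=np.median(P,0) if _==0 else P.mean(0); v=np.linalg.svd(P-m)[2][0]; v*=np.sign(v[2]); r=np.linalg.norm((P-m)-np.outer((P-m)@v,v),axis=1); P=P[r<max(.004,2*np.median(r))]
    return m,v,len(P)
for n in d:
    c=d[n]; C=cloud(c); hsv=cv2.cvtColor(c["img"],cv2.COLOR_RGB2HSV).astype(int); H,S,V=hsv[...,0],hsv[...,1],hsv[...,2]
    print("==",n,"table z",np.nanmedian(C[box(C,(.3,.6),(-.4,.4),(-.02,.02))][:,2]))
    # brush
    P=C[box(C,(.3,.7),(.2,.4),(.02,.25))&(H>100)&(H<130)&(S>120)]
    print("brush",line(P),"x,y at z=.05,.15",[ (lambda m,v:(m+v*(z-m[2])/v[2]))(*line(P)[:2]) for z in (.05,.13)])
    # white rims
    for y0 in (.02,-.06):
        P=C[box(C,(.40,.52),(y0-.04,y0+.04),(.085,.105))&(S<90)]
        f=least_squares(lambda q:np.hypot(P[:,0]-q[0],P[:,1]-q[1])-.0145,[.455,y0],loss="soft_l1",f_scale=.002)
        print("tube",f.x,len(P),np.median(P[:,2]),np.std(f.fun))
    m=((H<14)|(H>174))&(S>150)&box(C,(.4,.52),(-.15,.1),(-.01,.03)); 
    print("foot",cv2.minAreaRect((C[m][:,:2]*1000).astype(np.float32)))
    m=(H>3)&(H<16)&(S>190)&(V>130)&box(C,(.38,.52),(-.3,-.13),(.03,.14)); P=C[m]
    q=P[P[:,2]>.09]; print("rib",len(P),P.min(0),P.max(0),"top",len(q),q.mean(0) if len(q) else 0, cv2.minAreaRect((P[:,:2]*1000).astype(np.float32)))
    m=(H>100)&(H<130)&(S>100)&box(C,(.44,.66),(-.48,-.24),(-.01,.03))
    uv=np.argwhere(m)[:,::-1]; P=onplane(c,uv,.012)
    print("stand",len(P),cv2.minAreaRect((P[:,:2]*1000).astype(np.float32)))
    m=box(C,(.42,.66),(-.5,-.24),(.05,.24)); P=C[m]; pp=P[(P[:,2]>.19)]
    print("post+peg",len(P),pp.min(0) ,pp.max(0)); g=P[(P[:,2]<.185)]; print(" post",len(g),g.mean(0))
    np.save("pp_"+n,pp)
E
python3 m.py
```

```text
== side table z -0.0008551781128816605
brush (array([0.4827, 0.2634, 0.0799]), array([0.5827, 0.0243, 0.8123]), 142) x,y at z=.05,.15 [array([0.4613, 0.2625, 0.05  ]), array([0.5187, 0.2649, 0.13  ])]
tube [0.464  0.0271] 66 0.09212442622074218 0.0017645730002146275
tube [ 0.4395 -0.0492] 66 0.09157354654470623 0.00196984564197479
foot ((449.04827880859375, -7.2246856689453125), (143.84625244140625, 52.799129486083984), 71.38202667236328)
rib 48 [ 0.4464 -0.2345  0.0309] [ 0.4662 -0.1744  0.1122] top 19 [ 0.4539 -0.2028  0.1069] ((456.4775390625, -205.28623962402344), (60.772953033447266, 11.383197784423828), 79.02458953857422)
stand 381 ((552.8472290039062, -357.16766357421875), (97.55918884277344, 100.96965026855469), 12.766191482543945)
post+peg 346 [ 0.4813 -0.3872  0.1908] [ 0.564  -0.3566  0.2133]
 post 273 [ 0.5912 -0.4215  0.0885]
== top table z 0.0004023244895347
brush (array([0.4803, 0.2579, 0.0772]), array([0.5698, 0.0188, 0.8215]), 83) x,y at z=.05,.15 [array([0.4614, 0.2572, 0.05  ]), array([0.5169, 0.2591, 0.13  ])]
tube [0.4626 0.0248] 49 0.09391775234411748 0.0015545854533770367
tube [ 0.4384 -0.0511] 51 0.09450820659625903 0.0016586969003510265
foot ((450.27264404296875, -14.500267028808594), (145.34002685546875, 57.47167205810547), 71.95597839355469)
rib 62 [ 0.4441 -0.2459  0.1038] [ 0.4635 -0.1848  0.1159] top 62 [ 0.4541 -0.2156  0.1096] ((454.1941833496094, -215.15074157714844), (62.74583435058594, 10.579608917236328), 77.22209167480469)
stand 811 ((554.2012329101562, -369.6300048828125), (104.62921142578125, 106.1356201171875), 14.098150253295898)
post+peg 429 [ 0.4793 -0.392   0.191 ] [ 0.565  -0.36    0.2172]
 post 332 [ 0.5992 -0.4434  0.0816]
```

Both views agree to within a few millimetres, except for the stand's y. I'll check the inverse kinematics for every pose, then look down at the rib and stand with the wrist camera.

```bash
cat >> h.py <<'E'
from scipy.spatial.transform import Rotation as R
def att(psi,tau,flip=1):
    "gripper z at heading psi, tilted tau from straight down; closing axis horizontal, normal to psi"
    z=np.array([np.cos(psi)*np.sin(tau),np.sin(psi)*np.sin(tau),-np.cos(tau)]); y=flip*np.array([-np.sin(psi),np.cos(psi),0])
    return R.from_matrix(np.c_[np.cross(y,z),y,z])
def q(r): return np.roll(r.as_quat(),1)
def wrist(arm):
    o=arm.get_obs(); c=arm.capture("wrist"); M=np.eye(4); M[:3,:3]=R.from_quat(np.roll(o["tcp_rot"],-1)).as_matrix(); M[:3,3]=o["eef_pos"]
    c["cam_to_world"]=M@c["hand_eye"]; return c
E
cat > look.py <<'E'
from rig import arm
from h import *
import pickle
D=np.deg2rad
np.set_printoptions(precision=2,suppress=True)
def chk(n,p,r): print(n,arm.inverse_kinematics(p,q(r)))
for f in (1,-1):
  chk("rib",[.454,-.215,.1],att(D(-12.8+90*0),0,1) if 0 else att(D(-102.8),0,f))
  chk("peg",[.51,-.38,.22],att(D(-76),0,f))
  for phi in (15,25,35):
    chk(("rack",f,phi),[.53,.26,.125],att(D(2),D(phi),f)); chk(("rack lift",f,phi),[.53,.26,.26],att(D(2),D(phi),f))
    for psi in (-60,-30,0,30,60):
      for xy in ((.463,.026),(.439,-.05)):
        if f==1: print(phi,psi,[arm.inverse_kinematics([*xy,z],q(att(D(psi),D(phi+35),f))) is not None for z in (.14,.26)],end=" ")
    print()
h=arm.get_obs()["eef_pos"]
arm.goto([.50,-.30,.38],q(att(D(-102.8),0,1)))
c=wrist(arm); pickle.dump(c,open("w1.pkl","wb")); cv2.imwrite("pics/w1.png",c["img"][:,:,::-1])
print(c["hand_eye"],c["fx"],c["dist_coeffs"],arm.get_obs()["time_s"])
E
python3 look.py
```

```text
rib [ 0.5   0.55 -0.24  2.21  0.31  0.41 -0.21]
peg [ 0.83  0.53 -0.41  1.81  0.27  0.86  0.53]
('rack', 1, 15) [-0.67  0.53  0.05  2.18  0.52  0.24  0.48]
('rack lift', 1, 15) [ 0.18  0.57 -1.2   2.01  0.95  0.95  0.09]
15 -60 [True, True] 15 -60 [False, True] 15 -30 [False, False] 15 -30 [False, False] 15 0 [False, False] 15 0 [False, False] 15 30 [False, False] 15 30 [False, False] 15 60 [True, True] 15 60 [False, True] 
('rack', 1, 25) [-0.07  0.69 -0.92  2.26  1.58  0.81 -0.57]
('rack lift', 1, 25) [ 0.19  0.59 -1.29  2.13  1.23  0.98 -0.2 ]
25 -60 [True, True] 25 -60 [False, True] 25 -30 [False, False] 25 -30 [False, False] 25 0 [False, False] 25 0 [False, False] 25 30 [False, False] 25 30 [False, False] 25 60 [True, False] 25 60 [True, True] 
('rack', 1, 35) [-0.05  0.81 -1.1   2.36  1.8   1.15 -0.82]
('rack lift', 1, 35) [-0.2   0.37 -0.74  2.26  1.43  0.68 -0.46]
35 -60 [True, True] 35 -60 [False, False] 35 -30 [False, False] 35 -30 [False, False] 35 0 [False, False] 35 0 [False, False] 35 30 [False, False] 35 30 [False, False] 35 60 [True, False] 35 60 [True, True] 
rib [ 0.02  0.59  0.45  2.24 -0.62  0.44 -2.39]
peg [ 0.26  0.54  0.44  1.84 -0.3   0.83 -2.05]
('rack', -1, 15) [-0.84  0.55  0.29  2.19 -0.05  0.2  -2.1 ]
('rack lift', -1, 15) [-0.91  0.34  0.37  2.07  0.02  0.52 -2.13]

('rack', -1, 25) [-0.8   0.54  0.15  2.3   1.82  0.19  2.27]
('rack lift', -1, 25) [-1.13  0.33  0.57  2.2   0.19  0.3  -2.33]

('rack', -1, 35) [-0.64  0.57 -0.19  2.4   2.09  0.58  1.94]
('rack lift', -1, 35) None

[[ 0.    0.96  0.27  0.07]
 [ 1.   -0.    0.    0.  ]
 [ 0.    0.27 -0.96 -0.14]
 [ 0.    0.    0.    1.  ]] 331.0691119945512 [-0.03  0.    0.    0.    0.  ] 2.0
```

View pics/w1.png

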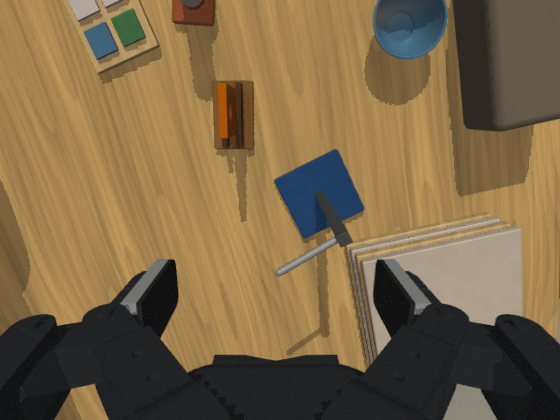

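The wrist view shows the rib's top edge at (224,110), the stand's foot around (320,195), the post top at about (345,240) and the peg tip at (280,272), none of them occluded.

```bash
cat > m2.py <<'E'
import pickle
from h import *
np.set_printoptions(precision=4,suppress=True)
c=pickle.load(open("w1.pkl","rb")); C=cloud(c); hsv=cv2.cvtColor(c["img"],cv2.COLOR_RGB2HSV).astype(int); H,S,V=hsv[...,0],hsv[...,1],hsv[...,2]
def rect(m,h):
    m=cv2.morphologyEx(m.astype(np.uint8),cv2.MORPH_OPEN,np.ones((3,3))); k=max(cv2.findContours(m,0,2)[0],key=cv2.contourArea).reshape(-1,2)
    return k,cv2.minAreaRect((onplane(c,k,h)[:,:2]*1000).astype(np.float32))
roi=np.zeros(H.shape,bool); roi[60:170,190:270]=1
m=roi&(H<16)&(S>190)&(V>120)&(C[...,2]>.095); k,r=rect(m,.11); print("rib",r,np.nanmedian(C[m],0),k.min(0),k.max(0))
roi[:]=0; roi[130:250,255:380]=1
m=roi&(H>100)&(H<130)&(S>120); k,r=rect(m,.012); print("foot",r)
roi[:]=0; roi[225:290,265:350]=1
m=roi&(C[...,2]>.17)&(S<60)
uv=np.argwhere(m)[:,::-1]; P=C[m]; print("peg",len(P),P.min(0),P.max(0))
vx,vy,x0,y0=cv2.fitLine(uv.astype(np.float32),cv2.DIST_HUBER,0,.01,.01).ravel(); t=(uv-[x0,y0])@[vx,vy]; ends=[(x0+vx*s,y0+vy*s) for s in (t.min(),t.max())]
print(ends); e=ends if ends[0][0]<ends[1][0] else ends[::-1]
tip=onplane(c,[e[0]],.2108)[0]; root=onplane(c,[e[1]],.196)[0]; dv=root-tip; print("tip,root",tip,root,np.hypot(*dv[:2]),np.degrees(np.arctan2(dv[1],dv[0])))
m=(C[...,2]>.198)&(V<90); m[:, :310]=0; m[:,380:]=0; m[:210]=0;m[260:]=0
print("posttop",m.sum(),np.median(C[m],0))
E
python3 m2.py
python3 - <<'E'
from rig import arm
from h import *
D=np.deg2rad
from itertools import product
for f,phi in product((1,-1),(15,20,25,30)):
    ok=[[psi for psi in range(-180,180,15) if all(arm.inverse_kinematics([*xy,z],q(att(D(psi),D(phi+35),f))) is not None for z in (.135,.16,.2,.26))] for xy in ((.463,.026),(.439,-.05))]
    print(f,phi,ok,[arm.inverse_kinematics([.53,.26,z],q(att(D(2),D(phi),f))) is not None for z in (.11,.2,.26)])
E
```

```text
rib ((453.8103942871094, -214.281982421875), (62.52336120605469, 10.049234390258789), 76.46480560302734) [ 0.4539 -0.2128  0.1099] [218  83] [227 137]
foot ((555.3051147460938, -367.69964599609375), (107.17518615722656, 107.98468017578125), 14.360981941223145)
peg 763 [ 0.4802 -0.3896  0.1708] [ 0.5616 -0.3605  0.2146]
[(np.float64(275.99141133380294), np.float64(273.98558499330534)), (np.float64(346.99916191245586), np.float64(231.67692021865255))]
tip,root [ 0.4801 -0.3885  0.2108] [ 0.5615 -0.365   0.196 ] 0.08470814028756625 16.11574638892328
posttop 193 [ 0.5551 -0.3677  0.2043]
1 15 [[-180, -165, -150, -135, -120, -105, -90, -75, -60, -45, 75, 90, 105, 120, 135, 150, 165], [-180, -165, -150, -135, -120, -105, -90, -75, 75, 90, 105, 120, 135, 150, 165]] [True, True, True]
1 20 [[-180, -165, -150, -135, -120, -105, -90, -75, -60, 75, 90, 105, 120, 135, 150, 165], [-180, -165, -150, -135, -120, -105, -90, -75, 75, 90, 105, 120, 135, 150, 165]] [True, True, True]
1 25 [[-180, -165, -150, -135, -120, -105, -90, -75, -60, 75, 90, 105, 120, 135, 150, 165], [-180, -165, -150, -135, -12
[... 344 characters left out ...]
 135, 150, 165], [-180, -165, -150, -135, -120, -105, -90, -75, 75, 90, 105, 120, 135, 150, 165]] [True, True, True]
-1 20 [[-180, -165, -150, -135, -120, -105, -90, -75, -60, 75, 90, 105, 120, 135, 150, 165], [-180, -165, -150, -135, -120, -105, -90, -75, 75, 90, 105, 120, 135, 150, 165]] [False, True, True]
-1 25 [[-180, -165, -150, -135, -120, -105, -90, -75, -60, 75, 90, 105, 120, 135, 150, 165], [-180, -165, -150, -135, -120, -105, -90, -75, 75, 90, 105, 120, 135, 150, 165]] [True, True, True]
-1 30 [[-180, -165, -150, -135, -120, -105, -90, -75, -60, 75, 90, 105, 120, 135, 150, 165], [-180, -165, -150, -135, -120, -105, -90, -75, 60, 75, 90, 105, 120, 135, 150, 165]] [True, True, True]
```

Run:
```python
from rig import arm
from h import *
D=np.deg2rad
qr=q(att(D(-103.5),0,1)); qp=q(att(D(-75.6),0,1))
rib=np.array([.4538,-.2143]); root_z=.196; S=np.array([.5552,-.3677]); u=-np.array([np.cos(D(14.4)),np.sin(D(14.4))])
def hole(s,dz=0): return np.r_[S+u*(.007+s), .196+s*np.tan(D(12))+dz+.0185]
def st(t): o=arm.get_obs(); print(t,round(o["time_s"],2),np.round(o["eef_pos"],4),"w",round(o["width"],4),"f",np.round(o["contact_force"],1),o["finger_force"])
arm.goto([*rib,.16],qr); arm.move_gripper(.05)
arm.line_to([*rib,.0965],max_speed=.1); st("at rib")
arm.move_gripper(0.0,40); st("grip")
arm.line_to([*rib,.17]); st("lift")
p=hole(.095); 
arm.goto(np.r_[p],qp); st("pre")
arm.line_to(hole(.040),max_speed=.06); st("in")
arm.line_to(hole(.040,-.0065),max_speed=.03); st("low")
c=arm.capture("side"); cv2.imwrite("pics/s2.png",cv2.resize(c["img"][60:200,230:410,::-1],(720,560),interpolation=cv2.INTER_CUBIC))
```

```text
at rib 4.17 [ 0.4539 -0.2143  0.0967] w 0.0499 f [ 0.2 -0.3  1.1] 0.0
grip 4.62 [ 0.4541 -0.2145  0.0971] w 0.0087 f [-1.  -0.1  6.1] 41.25058829784393
lift 5.26 [ 0.4534 -0.2144  0.1697] w 0.0088 f [-0.7 -0.5 -1.4] 40.39771378040314
pre 6.04 [ 0.456  -0.3922  0.2333] w 0.0083 f [ 1.   1.3 -0.7] 40.404982566833496
in 7.12 [ 0.5093 -0.3797  0.223 ] w 0.0089 f [-0.7  0.4 -1. ] 40.4033625125885
low 7.49 [ 0.5095 -0.3795  0.2163] w 0.0087 f [ 0.7 -0.5 -0.7] 40.45115411281586
```

View pics/s2.png

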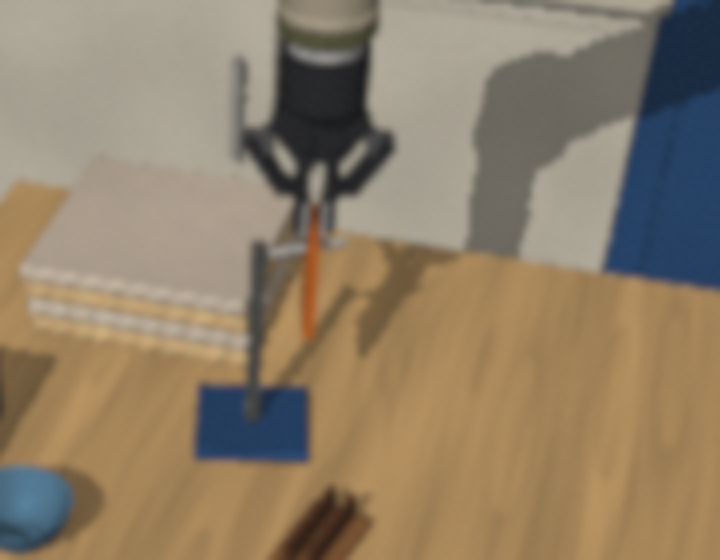

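The peg passes through the rib, at picture (310,245), and there is no contact force. I'll release it, then look at the rack and holder with the wrist camera.

Run:
```python
from rig import arm
from h import *
import pickle
D=np.deg2rad
arm.move_gripper(.022); arm.wait(.2)
o=arm.get_obs(); p=o["eef_pos"]; print(o["time_s"],o["contact_force"],o["width"])
arm.line_to([p[0],p[1],p[2]+.06],max_speed=.08)
c=wrist(arm); cv2.imwrite("pics/w2a.png",c["img"][:,:,::-1])
arm.goto([.47,.15,.40],q(att(D(0),0,1)))
arm.wait(.2)
w=wrist(arm); pickle.dump(w,open("w2.pkl","wb")); cv2.imwrite("pics/w2.png",np.hstack([cv2.resize(w["img"],(400,300)),cv2.resize(c["img"],(400,300))])[:,:,::-1])
print(arm.get_obs()["time_s"])
```

```text
8.025 [-0.4883769   0.01137954 -0.48315612] 0.022096094929182162
11.1917
```

View pics/w2.png

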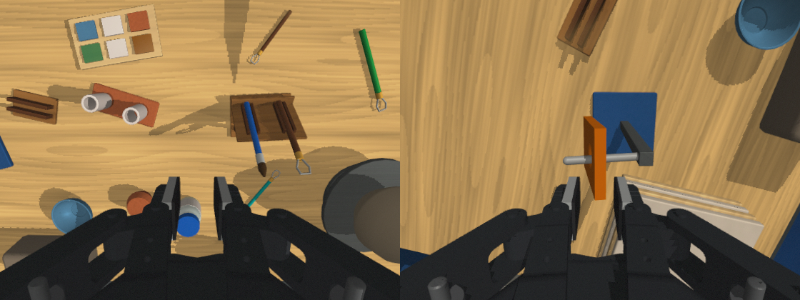

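The right half shows the rib hanging on the peg. The left half shows the rack, with the brush running from about (343,147) to (367,238) and the loop tool from (388,144) to (427,238) in full-size pixels. The tubes are at about (134,143) and (189,161).

```bash
cat > m3.py <<'E'
import pickle
from h import *
from scipy.optimize import least_squares
np.set_printoptions(precision=4,suppress=True)
c=pickle.load(open("w2.pkl","rb")); C=cloud(c); hsv=cv2.cvtColor(c["img"],cv2.COLOR_RGB2HSV).astype(int); H,S,V=hsv[...,0],hsv[...,1],hsv[...,2]
cam=c["cam_to_world"][:3,3]; print("cam",cam)
a0=np.array([np.sin(np.deg2rad(35)),0,np.cos(np.deg2rad(35))])
def tool(m,n):
    P=C[m]; P=P[~np.isnan(P).any(1)]
    # cylinder of radius 6 mm, lean 35 deg, unknown xy at z=.08 and yaw
    def ax(t): return np.array([a0[0]*np.cos(t),a0[0]*np.sin(t),a0[2]])
    def f(v):
        d=P-[v[0],v[1],.08]; a=ax(v[2]); return np.linalg.norm(d-np.outer(d@a,a),axis=1)-.006
    e=np.median(P,0); e=e+(.08-e[2])*a0/a0[2]+[.005,0,0]
    r=least_squares(f,[e[0],e[1],0.03],loss="soft_l1",f_scale=.001); a=ax(r.x[2]); b=np.r_[r.x[:2],.08]; s=(P-b)@a
    E=b+a*(.022-.08)/a[2]; print(n,len(P),"end",E,"yaw",np.degrees(r.x[2]),"rms",np.std(r.fun),"s range from end",np.percentile((P-E)@a,[1,99])); return E,r.x[2]
def roi(u0,u1,v0,v1): m=np.zeros(H.shape,bool); m[v0:v1,u0:u1]=1; return m
tool(roi(325,385,130,250)&(H>100)&(H<130)&(S>130)&(V>60),"brush")
# loop tool: dark pixels standing above the board plane
m=roi(380,432,130,225)&(C[...,2]>.03)
P=C[m]; h=(P-[0.448,0,.022])@np.array([-a0[2],0,a0[0]]); 
idx=np.argwhere(m)[:,::-1][(h>-.002)&(h<.009)]; mm=np.zeros_like(m); mm[idx[:,1],idx[:,0]]=1
print(len(idx),idx.min(0),idx.max(0)); mm2=mm&(C[...,1]>.30)&(C[...,1]<.345); tool(mm2,"loop")
for y0 in (.026,-.05):
    m=(C[...,0]>.40)&(C[...,0]<.51)&(abs(C[...,1]-y0)<.04)&(C[...,2]>.088)&(S<90); P=C[m]; 
    f=least_squares(lambda q:np.hypot(P[:,0]-q[0],P[:,1]-q[1])-.0145,[.455,y0],loss="soft_l1",f_scale=.001); print("tube",f.x,len(P),np.median(P[:,2]))
E
python3 m3.py
```

```text
cam [0.403  0.1497 0.5422]
brush 571 end [0.4458 0.2585 0.022 ] yaw 2.8610106540660367 rms 0.0006338566106181049 s range from end [0.0038 0.1394]
1516 [380 144] [430 224]
loop 1043 end [0.4447 0.3191 0.022 ] yaw 2.5073034436435258 rms 0.005356403652877881 s range from end [0.0085 0.1555]
tube [0.462  0.0256] 278 0.09408250860425446
tube [ 0.4391 -0.0502] 313 0.09412493584910753
```

The brush fit is accurate to under 1 mm. I'll tighten the loop fit, then pick up the brush and choose the easiest heading for the far tube.

```bash
cat >> m3.py <<'E'
# loop tool, only the free part above the board
E0=np.array([.4425,.3284,.022]); t=np.deg2rad(2.7); a=np.array([a0[0]*np.cos(t),a0[0]*np.sin(t),a0[2]])
d=C-E0; s=d@a; r=np.linalg.norm(d-s[...,None]*a,axis=-1); m=(s>.108)&(s<.140)&(r<.022)
tool(m,"loop top"); print(np.median(C[m],0),"pred axis there",E0+a*np.median(s[m]))
E
python3 m3.py | tail -2
cat > pick.py <<'E'
from rig import arm
from h import *
D=np.deg2rad; PHI=25; YAW=2.7; SG=.132
def st(t): o=arm.get_obs(); print(t,round(o["time_s"],2),np.round(o["eef_pos"],4),"w",round(o["width"],4),"f",np.round(o["contact_force"],1),round(o["finger_force"],1))
def pick(end,f):
    r=att(D(YAW),D(PHI),f); z=r.as_matrix()[:,2]; a=np.array([np.sin(D(35))*np.cos(D(YAW)),np.sin(D(35))*np.sin(D(YAW)),np.cos(D(35))])
    g=end+a*SG+.019*z
    arm.goto(g-.07*z,q(r)); arm.move_gripper(.04); st("pre")
    arm.line_to(g,max_speed=.12); st("at"); arm.move_gripper(0,40); st("grip")
    arm.line_to(g+[0,0,.12],max_speed=.12); st("lift")
def tcp(xy,endz,psi,f):
    r=att(D(psi),D(PHI+35),f); return np.r_[xy,endz+SG]+.019*r.as_matrix()[:,2], q(r)
def options(xy,f,psis):
    q0=arm.get_obs()["qpos"]
    for p in psis:
        s=arm.inverse_kinematics(*tcp(xy,.13,p,f))
        if s is not None: print(p,round(np.abs(s-q0).max(),2),np.round(s,2))
E
python3 - <<'E'
from pick import *
q0=arm.get_obs()["qpos"]; e=np.array([.4458,.2585,.022])
for f in (1,-1):
    s=arm.inverse_kinematics([.53,.26,.12],q(att(D(2.7),D(25),f))); print(f,s)
pick(e,1)
options([.4391,-.0502],1,range(-180,180,15))
E
```

```text
loop top 195 end [0.443  0.3269 0.022 ] yaw 3.606145137015409 rms 0.0005380281026169072 s range from end [0.1078 0.1389]
[0.5105 0.3285 0.1261] pred axis there [0.5137 0.3318 0.1238]
1 [-0.81355027  0.54804274  0.16893772  2.30954171  1.94153725  0.17889687
 -0.98376512]
-1 [-0.68654315  0.53977501 -0.01140898  2.30137525  1.77410851  0.26954213
  2.33047747]
pre 12.84 [0.5004 0.2606 0.1766] w 0.0396 f [ 0.3  0.3 -1. ] 0.0
at 13.57 [0.5293 0.2623 0.1131] w 0.0403 f [0.  0.3 0.1] 0.0
grip 13.97 [0.5297 0.2625 0.1135] w 0.0104 f [ 0.8 -0.3  4.1] 38.9
lift 15.12 [0.5292 0.2622 0.2323] w 0.0105 f [ 0.3  0.2 -1.1] 38.9
-180 1.28 [-0.34  0.8   0.55  1.77 -0.14  1.71 -1.22]
-165 1.21 [-0.41  0.78  0.5   1.79  0.01  1.64 -1.16]
-150 1.15 [-0.49  0.75  0.46  1.85  0.16  1.55 -1.12]
-135 1.13 [-0.57  0.71  0.41  1.92  0.3   1.45 -1.09]
-120 1.13 [-0.64  0.67  0.36  2.02  0.46  1.34 -1.09]
-105 1.16 [-0.7   0.62  0.31  2.13  0.64  1.23 -1.12]
-90 1.23 [-0.75  0.57  0.25  2.26  0.83  1.13 -1.19]
-75 1.33 [-0.8   0.53  0.22  2.41  1.07  1.04 -1.29]
-60 1.48 [-0.85  0.5   0.23  2.56  1.37  0.95 -1.44]
60 2.39 [ 1.37  0.78 -1.16  2.37 -0.98  0.41 -2.35]
75 2.08 [ 0.84  0.57 -0.37  2.25 -1.03  1.   -2.04]
90 1.91 [ 0.4   0.6   0.18  2.14 -0.94  1.36 -1.87]
105 1.8 [ 0.09  0.7   0.55  2.04 -0.84  1.62 -1.68]
120 1.65 [ 0.02  0.74  0.55  1.94 -0.69  1.69 -1.61]
135 1.54 [-0.16  0.83  0.74  1.86 -0.58  1.8  -1.4 ]
150 1.41 [-0.24  0.85  0.74  1.81 -0.45  1.8  -1.29]
165 1.35 [-0.33  0.86  0.74  1.78 -0.31  1.78 -1.19]
```

Run:
```python
from pick import *
import pickle
arm.goto(*tcp([.4391,-.0502],.125,-90,1)); arm.wait(.3); st("above")
d={n:arm.capture(n) for n in ("side","top")}; pickle.dump(d,open("cap1.pkl","wb"))
for n,c in d.items():
    C=cloud(c); hsv=cv2.cvtColor(c["img"],cv2.COLOR_RGB2HSV).astype(int)
    m=(hsv[...,0]>100)&(hsv[...,0]<130)&(hsv[...,1]>110)&(abs(C[...,0]-.44)<.05)&(abs(C[...,1]+.05)<.05)&(C[...,2]>.11)&(C[...,2]<.28)
    P=C[m]; print(n,len(P),P.min(0),P.max(0))
    if len(P)>5:
        v=np.linalg.svd(P-P.mean(0))[2][0]; print(np.round(v*np.sign(v[2]),3),np.round(np.median(P,0),4))
a=d["side"]["img"][160:260,240:370,::-1]; b=d["top"]["img"][170:270,255:385,::-1]
cv2.imwrite("pics/ab.png",np.hstack([cv2.resize(x,(400,308),interpolation=cv2.INTER_CUBIC) for x in (a,b)]))
```

```text
above 16.64 [ 0.4392 -0.0666  0.2475] w 0.0105 f [ 0.9  0.8 -0.1] 39.1
side 3 [ 0.43697074 -0.04287581  0.13031336] [ 0.43951027 -0.04005514  0.13463762]
top 7 [ 0.4334702  -0.05025654  0.12723135] [ 0.44059025 -0.04216077  0.16965792]
[-0.133 -0.115  0.984] [ 0.4346 -0.046   0.153 ]
```

View pics/ab.png

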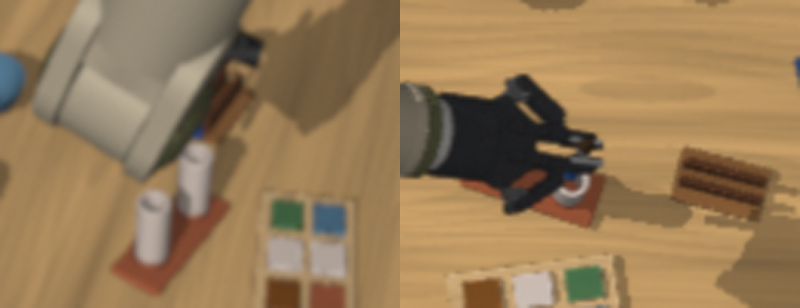

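The handle end, at picture (198,132), sits just over the far tube and is measured within about 3 mm of its axis. I'll lower it while watching the force.

```bash
cat >> pick.py <<'E'
def lower(xy,psi,f):
    for ez in (.09,.07,.045,.017):
        p,_=tcp(xy,ez,psi,f); arm.line_to(p,max_speed=.08); st("ez %.3f"%ez)
        if abs(arm.get_obs()["contact_force"]).max()>12: print("CONTACT"); return False
    return True
def release(psi,f):
    arm.move_gripper(.035); st("open"); p=arm.get_obs()["eef_pos"]; z=att(D(psi),D(PHI+35),f).as_matrix()[:,2]
    arm.line_to(p-.09*z,max_speed=.12); st("back")
E
python3 - <<'E'
from pick import *
if lower([.4391,-.0502],-90,1): release(-90,1)
E
```

```text
ez 0.090 17.32 [ 0.439  -0.0668  0.2123] w 0.0106 f [ 0.2 -0.6 -1. ] 39.1
ez 0.070 17.73 [ 0.439  -0.0667  0.1923] w 0.0102 f [-0.5 -0.6 -0.2] 39.1
ez 0.045 18.19 [ 0.439  -0.0668  0.1674] w 0.0107 f [ 0.1  0.3 -0.3] 39.1
ez 0.017 18.69 [ 0.439  -0.0667  0.1393] w 0.0102 f [ 0.3  0.5 -0.5] 39.3
open 19.05 [ 0.4392 -0.0666  0.1397] w 0.0348 f [-0.3  0.5 -0.5] 0.0
back 19.95 [0.4389 0.0107 0.1846] w 0.0348 f [-0.2 -1.   0.4] 0.0
```

Run:
```python
from pick import *
p=arm.get_obs()["eef_pos"]; arm.line_to(p+[0,.03,.09],max_speed=.2)
pick(np.array([.443,.328,.022]),1)
options([.462,.0256],1,(-120,-105,-90,-75))
arm.goto(*tcp([.462,.0256],.125,-90,1)); arm.wait(.2); st("above")
d={n:arm.capture(n) for n in ("side","top")}
a=d["side"]["img"][160:270,225:365,::-1]; b=d["top"]["img"][170:280,245:385,::-1]
cv2.imwrite("pics/ab2.png",np.hstack([cv2.resize(x,(400,314),interpolation=cv2.INTER_CUBIC) for x in (a,b)]))
for n,c in d.items():
    C=cloud(c); m=(abs(C[...,0]-.462)<.03)&(abs(C[...,1]-.03)<.03)&(C[...,2]>.105)&(C[...,2]<.16); P=C[m]; print(n,len(P),np.round(np.median(P,0),4) if len(P) else "")
```

```text
pre 21.93 [0.4973 0.3301 0.1761] w 0.0398 f [ 0.5 -0.7 -0.3] 0.0
at 22.66 [0.5265 0.3319 0.113 ] w 0.0396 f [-0.1 -0.  -0.2] 0.0
grip 23.03 [0.5268 0.3321 0.1135] w 0.0103 f [-1.8  0.6  3.2] 39.0
lift 24.18 [0.5264 0.3317 0.2322] w 0.0101 f [ 0.6  0.7 -0.8] 38.9
-120 1.08 [-0.73  0.71  0.37  1.91  0.37  1.44 -1.08]
-105 1.09 [-0.79  0.66  0.31  2.01  0.54  1.33 -1.09]
-90 1.12 [-0.85  0.61  0.27  2.14  0.72  1.21 -1.13]
-75 1.19 [-0.91  0.57  0.23  2.27  0.93  1.1  -1.19]
above 25.57 [0.4622 0.0094 0.2475] w 0.0101 f [-0.1 -0.4 -0.4] 38.9
side 35 [0.4612 0.0328 0.1406]
top 7 [0.4576 0.0297 0.139 ]
```

View pics/ab2.png

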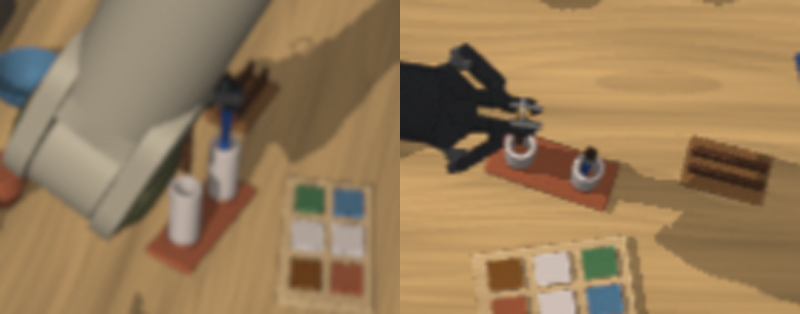

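The brush stands in the far tube, and the loop tool's handle hangs over the near tube at picture (187,160). I'll lower it, release it and verify.

Run:
```python
from pick import *
if lower([.462,.0256],-90,1):
    release(-90,1)
    p=arm.get_obs()["eef_pos"]; arm.line_to(p+[0,.06,.12],max_speed=.25)
    arm.goto([.50,.25,.38],q(att(D(0),0,1))); arm.wait(.2); st("end")
    d={n:arm.capture(n) for n in ("side","top")}
    a=d["side"]["img"][90:270,200:380,::-1]; b=d["top"]["img"][140:270,255:435,::-1]
    cv2.imwrite("pics/fin.png",np.hstack([cv2.resize(a,(400,400),interpolation=cv2.INTER_CUBIC),cv2.copyMakeBorder(cv2.resize(b,(400,289),interpolation=cv2.INTER_CUBIC),0,111,0,0,0)]))
    for n,c in d.items():
        C=cloud(c)
        for t,xy in (("brush",(.4391,-.0502)),("loop",(.462,.0256))):
            P=C[(np.hypot(C[...,0]-xy[0],C[...,1]-xy[1])<.035)&(C[...,2]>.105)&(C[...,2]<.25)]; print(n,t,len(P),np.round(np.median(P,0),3),"ztop",np.round(np.percentile(P[:,2],[97,100]),3))
```

```text
ez 0.090 26.26 [0.4619 0.009  0.2122] w 0.0101 f [-0.2 -0.1  0.6] 38.9
ez 0.070 26.66 [0.4619 0.009  0.1922] w 0.0101 f [-0.3  0.7 -0.5] 38.9
ez 0.045 27.12 [0.4619 0.009  0.1672] w 0.0103 f [-0.3 -0.1 -1. ] 38.9
ez 0.017 27.62 [0.4618 0.0091 0.1387] w 0.0099 f [-1.   0.7 -0.6] 39.0
open 27.98 [0.462  0.0092 0.1395] w 0.0348 f [ 0.   0.5 -0. ] 0.0
back 28.88 [0.4618 0.0864 0.1845] w 0.035 f [-0.6 -0.5 -1. ] 0.0
end 31.55 [0.4999 0.2501 0.3795] w 0.0351 f [ 0.  -0.3 -0.2] 0.0
side brush 102 [ 0.439 -0.043  0.158] ztop [0.197 0.199]
side loop 102 [0.462 0.031 0.158] ztop [0.2   0.202]
top brush 32 [ 0.435 -0.046  0.187] ztop [0.204 0.205]
top loop 31 [0.459 0.028 0.171] ztop [0.205 0.206]
```

View pics/fin.png

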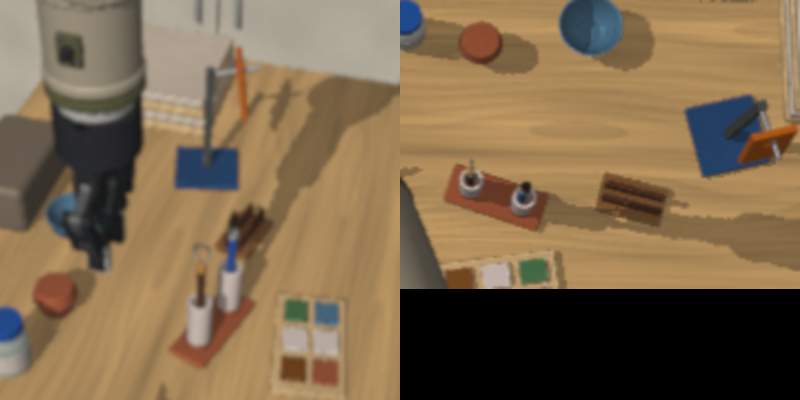

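Both tools stand upright with their heads at z ≈ 0.202 m, which means they are on the tube floors, and the rib hangs on the peg. I'll check the rib's tilt and then hand in.

Run:
```python
from pick import *
for k in range(2):
  for n in ("side","top"):
    c=arm.capture(n); C=cloud(c); h=cv2.cvtColor(c["img"],cv2.COLOR_RGB2HSV).astype(int)
    m=(h[...,0]<16)&(h[...,1]>170)&(abs(C[...,0]-.51)<.07)&(abs(C[...,1]+.38)<.07)&(C[...,2]>.08)&(C[...,2]<.26); P=C[m]
    U,s,v=np.linalg.svd(P-P.mean(0),full_matrices=False); print(n,len(P),np.round(P.mean(0),3),"normal",np.round(v[2],2),s/np.sqrt(len(P)),np.round(P[:,2].min(),3),np.round(P[:,2].max(),3))
  arm.wait(.7)
```

```text
side 60 [ 0.5   -0.353  0.188] normal [-0.96 -0.24  0.14] [0.03066618 0.00674446 0.00214017] 0.129 0.229
top 210 [ 0.504 -0.377  0.198] normal [-0.96 -0.22  0.18] [0.03033517 0.01859059 0.00256561] 0.137 0.236
side 60 [ 0.5   -0.352  0.188] normal [ 0.96  0.23 -0.14] [0.0313617  0.00597565 0.00209956] 0.132 0.23
top 209 [ 0.504 -0.377  0.198] normal [-0.96 -0.22  0.19] [0.02977575 0.01845175 0.00245315] 0.135 0.234
```

```bash
python3 -c "
from rig import arm
print(arm.finish_job())"
```

```text
the job is handed in; nothing more can be done
None
```

I handed the job in at about 33 s of the 61 s allowed: the brush and loop tool stand handle-down on the floors of separate tubes, and the rib hangs at rest on the peg, tilted about 0.15–0.19 rad (limit 0.35). The jar, bowl and pinch pot still looked in place in the last views, though I did not measure them, and the hand-in call did not report a verdict.

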